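# Refit a gear-case access cover: pins, quarter-turn, hold it pressed

## Task

The green access cover of the grey gear case stands up on its springy seal. First drop the two brass-headed locating pins from the wooden block into the two holes of the cover, one in each, so that they stand at the bottom of their bores; next turn the black quarter-turn wing on the cover until its white line is in line with the two white marks, with the cover still up on its seal; then push the cover fully down against the case and keep it there: finish while you are still holding it pressed. Leave the pot, the tape measure and the gouge where they are.

Things in the scene. Friction and masses are not known exactly. Their poses are not given: they have to be found in the camera images.
- gear_case: Grey gear case, fixed to the bench, 120 x 174 mm at its foot flange, 120 x 150 mm above it; origin at the centre of its underside, z up, y along its long side. A green cover plate (120 x 150 x 5 mm) lies over it on a springy seal: its top is 60 mm above the bench when up and 55 mm when fully down. In the cover's centre is the quarter-turn fastener.
- cover (a joint): how far the green cover is pushed down (m): 0 = up on its seal, 0.005 = fully home against a solid stop. It moves straight down and springs back when let go; it begins to move at about 4 N and is home at about 8.5 N. More push than that does no harm.
- fastener (a joint): angle of the quarter-turn wing (rad): 0 = its white line lies in line with the two white marks on the cover (along the x axis of the gear case); grows counter-clockwise seen from above. Starts between 0.75 and 1.4, travels from -0.35 to 1.7, stays where it is left (friction 0.06 N m, no click or stop at 0).
- wing (a point): Centre of the black wing, on its vertical turning axis, 19 mm above the top face of the cover. The wing is an upright bar 36 mm long, 11 mm thick and 22 mm tall, from 3 mm to 25 mm above the cover's top face, with a white line along its top; it stands on a steel disc 38 mm across and 4 mm thick. The x axis of this point runs along the bar and turns with it.
- hole_a (a point): Centre of one pin hole, at the level of the cover's top face when the cover is up (60 mm above the bench); at x +35, y +55 mm in the gear case's frame. The hole is 15 mm wide in the cover and the bore below it 14 mm; the bore's floor is 40 mm below this point.
- hole_b (a point): Centre of the other pin hole, the same in all, at x -35, y -55 mm in the gear case's frame.
- pin_block: Light wooden block 96 x 50 x 30 mm, fixed to the bench, in whose two 20 mm deep holes (at x +30 and -30 mm) the pins stand loosely at the start; origin at the centre of its underside, x along its long side. It stands either to the left of the gear case or to the right. A bench vise fills the bench's front edge between the left place and the robot: pass high over it.
- pin_1: Locating pin: steel shank 12 mm thick and 46 mm long with a tapered foot, brass round head 18 mm across and 18 mm tall on top, 64 mm long in all, 50 g. Origin at the centre of its foot, z along it to the head. In the block the foot stands 10 mm above the bench. Seated in a gear case bore the foot is 20 mm above the bench and the head's top 84 mm. The two pins are alike, either fits either hole.
- pin_2: The other locating pin, just like pin_1.
- pot_1: Round white and blue pot, 69 mm across, 41 mm tall; origin at the centre of its underside. To be left alone.
- tape_measure: Yellow tape measure, 90 x 32 x 62 mm; origin at the centre of its underside. To be left alone.
- gouge_mid: Carving gouge with a green handle, 220 x 27 x 25 mm, lying along its x axis; origin at the centre of its underside. To be left alone.
- lamp_post (a point): Foot of a black lamp's post, fixed at the bench's front edge: 29 mm thick, 550 mm tall; above that its arm leans towards the robot and carries a ring head, 800 to 960 mm up. Not part of the job: keep clear; all the work lies left of it. An arm that starts to its right can swing past with the wrist drawn in to within 350 mm of the robot's axis and below 500 mm.

How it is judged:
By the outcome, as a careful person would: the job done as asked, in the order asked, and still so for the second after the job is handed in, while the arm keeps its last pose, push and grip.
It also fails if it takes over 72 s, if anything falls off the work surface, if the arm or the gripper's body presses on something with over 40 N, if the wrist force passes 120 N, or if a joint passes its speed limit or range.

## Robot

A 6-joint arm with a two-finger parallel gripper is mounted at the origin on a cart in front of the work surface, level with it; the furniture and walls round the work are solid. World frame = base frame: x ahead of the robot, y to its left, z up, the work surface at z = 0. Lengths are in m, angles in degrees, forces in N, time in s.
With the tool pointing down it reaches from about 0.4 to 0.825 m from the base axis. Payload 7 kg.
Tool frame: the origin (TCP) lies at the very end of the fingers, on their centre line; the grasp point (between the pads) lies 19 mm behind it (ctrl.grasp_offset is the distance from the TCP to the grasp point, in m); z points along the fingers, y is the line along which they close (so a half turn about z gives the same grasp; the last joint's range is limited). The gripper opens to 88 mm and grips with 3 to 60 N. Pads are 19 mm wide; open, the fingers measure 130 mm over their backs; the gripper's body (78 mm by 193 mm) begins 47 mm behind the grasp point.
Start: joints at [90.934, 20.546, 0.682, 0, -70.136, -16.507], TCP at [0.181, 0.65, 0.2] pointing down, gripper open.
Joint ranges: [-176.03, 176.03], [-82.01, 121.73], [-58.28, 71.71], [-173.87, 95.51], [-174.79, -0.11], [-173.66, 173.66]. Speed limits (degrees/s): [136.94, 136.94, 172.46, 180, 180, 180].

## Interface

Orientations are given as [roll, pitch, yaw] about the fixed x, y, z axes, in that order (R = Rz(yaw) Ry(pitch) Rx(roll)).
In Python, from plant import ctrl gives the robot as it stands. The module is installed in compiled form; this text tells all that it offers.
- The arm moves only by the tool jog_arm, never from a script. Its argument "plan" is a list that holds one entry, the list of rows, each a list of 7 numbers: the opening, from 0 (shut) to 1 (fully open), then the shift along the tool's x, y, z in m, then the turn, a rotation vector about the tool's x, y, z in degrees. A call has 1 to 20 rows; each row is the pose to reach, as a shift and turn from the pose commanded when the call began, along the tool's axes at that moment; what a row does not reach only later rows make up. A row lasts 1/8 s, in which the tool goes at most 62.5 mm and 10.7 degrees, less where a joint would pass 70% of its speed; a pose out of reach is approached as far as the arm can. A call with a gripper value outside its range is refused whole. The fingers move at their own pace and stop on an object; the grip force is fixed at half the most. Time passes only in rows, so rows that repeat a pose let the fingers close. It gives the time, the measured TCP pose, the force, the opening and the grip force at its end, in the units of the state.
- ctrl.get_obs(): the state, without advancing time (a new reading comes with each control period).
- ctrl.snapshot(name): name is "scene" or "top" or "wrist"; returns a dict with "image" (420x560x3 uint8, red, green, blue), "vertical_fov" (degrees; the focal length in pixels is half the picture's height over the tangent of half this angle, whatever the lens; pixels are square), "cx", "cy" (the principal point, pixels), "k1" (the pictures are not rectified: a ray, as slopes to the right and down, at radius r is drawn at 1 + k1 r^2 times it, then the intrinsics apply), "R" (3x3) and "t" (3): a world point X has camera coordinates R X + t; the wrist camera has in their place "T_tool_cam" (4x4, takes a point from camera to tool coordinates, whose origin is the TCP and whose axes are the flange's). Camera axes: x right, y down, z forward; pixel columns grow to the right and rows downward; lengths in m; the calibration is good to about 2 mm. A picture is of the moment at which its call begins: read the wrist's pose just before it. There is no depth.
- ctrl.close_job(): hands the job in; it is judged then, once.
The state is a dict: "clock": time; "joint_pos": joint angles; "qvel": joint speeds; "tau": joint torques, N m; "tool_pos": TCP position; "orientation": TCP orientation; "force": force on the tool from outside, world axes, zero at the start; "moment": the same for the moment, N m; "opening": finger opening in m; "gripper_force": force on a finger pad.
Only numpy, scipy, OpenCV 4.12 (cv2) and the standard library are available. Lean on these libraries where they do the work, as an engineer would, in place of code of your own. Each camera call takes 0.05 s, during which the arm holds its last target. There are 200 camera calls.

## Working session

There is one attempt and no reset: what is moved stays moved. The work goes in short steps, Python scripts to look and compute and a tool call to move; the robot and the scene stay as the last step left them, time stands still between calls to the robot, and variables do not carry over. Pictures are saved under pics/ and viewed, at most 10 in all, crops included, and the job is handed in when it is done.

Besides the shell and the picture viewer there is one more tool, called after "Emit:" in YAML: its name, and indented under it one key for each argument. jog_arm: Moves the arm, as the interface text tells. Its arguments: {"type":"object","properties":{"plan":{"type":"array","items":{"type":"array","items":{"type":"array","items":{"type":"number"}}}}},"required":["plan"]}

```bash
mkdir -p pics; cat > h.py <<'E'
import numpy as np, cv2
from plant import ctrl
from scipy.spatial.transform import Rotation as Ro
def snap(n,save=None):
    o=ctrl.get_obs(); s=ctrl.snapshot(n)
    if n=="wrist":
        Rt=Ro.from_euler('xyz',o["orientation"],degrees=True).as_matrix()
        T=np.array(s["T_tool_cam"]); Rw=Rt@T[:3,:3]; c=Rt@T[:3,3]+np.array(o["tool_pos"])
        s["R"]=Rw.T; s["t"]=-Rw.T@c
    if save: cv2.imwrite(f"pics/{save}.png",s["image"][:,:,::-1])
    return s
def K(s):
    f=210/np.tan(np.radians(s["vertical_fov"]/2)); return f
def ray(s,u,v):
    f=K(s); d=np.array([(u-s["cx"])/f,(v-s["cy"])/f]); x=d.copy()
    for _ in range(20): x=d/(1+s["k1"]*(x@x))
    R=np.array(s["R"]); return -R.T@np.array(s["t"]), R.T@np.array([x[0],x[1],1])
def hit(s,u,v,z):
    c,d=ray(s,u,v); return c+d*(z-c[2])/d[2]
def proj(s,X):
    p=np.array(s["R"])@np.array(X)+np.array(s["t"]); x=p[:2]/p[2]; x=x*(1+s["k1"]*(x@x)); f=K(s)
    return x*f+[s["cx"],s["cy"]]
def totool(P):
    "world displacement/pose delta in tool axes"
    o=ctrl.get_obs(); Rt=Ro.from_euler('xyz',o["orientation"],degrees=True)
    return Rt.inv().apply(np.array(P)-o["tool_pos"])
E
python3 - <<'E'
from h import *
o=ctrl.get_obs(); print(o)
for n in("scene","top","wrist"):
    s=snap(n,n+"0"); print(n,s["cx"],s["cy"],s["k1"],s["vertical_fov"],(-np.array(s["R"]).T@s["t"]).round(3))
E
```

```text
{'clock': 0.0, 'joint_pos': array([ 9.09332109e+01,  2.05882529e+01,  6.33478420e-01, -2.19113927e-02,
       -7.01352910e+01, -1.65087979e+01]), 'qvel': array([ 0.01044002,  0.03315566,  0.03179064, -0.0216805 ,  0.09979733,
        0.09290632]), 'tau': array([-1.53086468e-03, -5.82713270e+01,  2.93062896e+01,  6.99726686e+00,
        6.84000668e-03, -1.57679519e-04]), 'tool_pos': array([0.18109689, 0.64969311, 0.19875076]), 'orientation': array([ 1.79907793e+02, -5.84677494e-03, -1.55830440e+01]), 'force': array([ 0.12025769, -0.03247177, -0.26900073]), 'moment': array([ 0.00018925, -0.0274    ,  0.02615758]), 'gripper_force': 0.0, 'opening': 0.08760895471049697}
scene 276.1305848100304 202.03430697994935 -0.033694680920784495 53.69990769508706 [ 0.16  -0.648  0.7  ]
top 285.30809403243677 207.95221313164075 -0.12398748652887853 44.95284632727719 [-0.023  0.26   1.057]
wrist 277.15912506230455 204.07311980162496 -0.05472631592533384 71.04127157112885 [0.258 0.627 0.384]
```

View pics/top0.png

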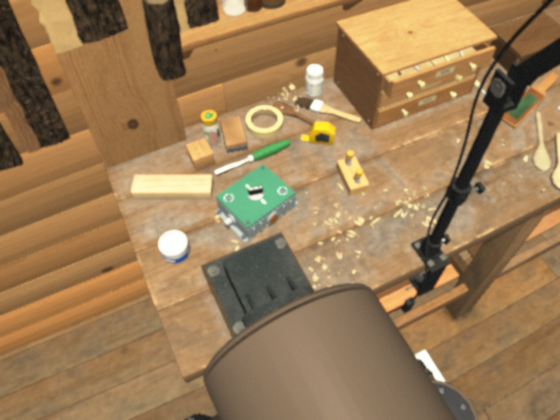

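View pics/scene0.png

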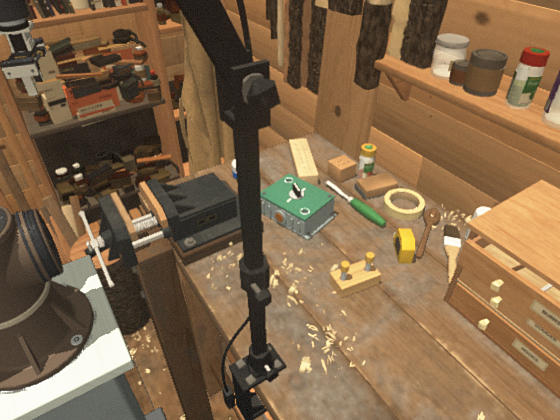

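The top view shows the case cover at about (255,200), the wing near (256,191), the pin block at (352,173) right of the case, the gouge at (265,152), the tape at (320,132) and the pot at (173,246). The scene view agrees, with the pins at (345,268) and (370,258).

```bash
python3 - <<'E'
from h import *
for n in("top","scene"):
    s=snap(n); im=s["image"]; hsv=cv2.cvtColor(im,cv2.COLOR_RGB2HSV)
    m=cv2.inRange(hsv,(68,80,40),(95,255,255))
    nn,l,st,ce=cv2.connectedComponentsWithStats(m)
    i=1+np.argmax(st[1:,4]); c=max(cv2.findContours((l==i).astype(np.uint8),0,1)[0],key=cv2.contourArea)
    P=np.array([hit(s,u,v,.06)[:2] for u,v in c[:,0,:]],np.float32)
    r=cv2.minAreaRect(P); print(n,st[i],"cover",r)
    # white-ish blobs / brass
    x0,y0,w,h=(210,155,170,90) if n=="top" else (240,160,160,150)
    print("lamp foot", hit(s,405,305,0) if n=="top" else "")
    cv2.imwrite(f"pics/{n}c.png",cv2.resize(im[y0:y0+h,x0:x0+w,::-1],None,fx=4.5 if n=="top" else 3.7,fy=4.5 if n=="top" else 3.7,interpolation=2))
    for nm,z,px in ([("pin",.074,(351,155)),("pin",.074,(359,175)),("blk",.03,(352,173)),("wing",.085,(256,190)),("pot",.04,(173,246))] if n=="top" else [("pin",.065,(345,268)),("pin",.065,(370,258))]): print(nm,hit(s,*px,z).round(3))
E
```

```text
top [ 218  167   76   61 2000] cover ((0.6357651948928833, 0.016209281980991364), (0.11785157769918442, 0.14602120220661163), 15.81762409210205)
lamp foot [ 0.25334503 -0.17535437  0.        ]
pin [ 0.632 -0.245  0.074]
pin [ 0.569 -0.231  0.074]
blk [ 0.609 -0.24   0.03 ]
wing [0.631 0.016 0.085]
pot [0.601 0.242 0.04 ]
scene [ 260  175   70   45 1121] cover ((0.6355356574058533, 0.013522252440452576), (0.11793762445449829, 0.14720745384693146), 15.711872100830078)
lamp foot 
pin [ 0.58  -0.243  0.065]
pin [ 0.641 -0.25   0.065]
```

View pics/topc.png

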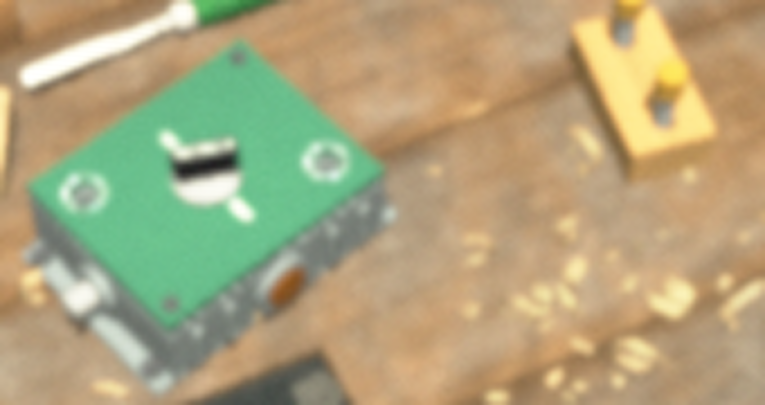

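```bash
python3 - <<'E'
from h import *
from scipy.optimize import least_squares
t=snap("top"); s=snap("scene")
for a,b in(((500,88),(252,90)),((458,190),(255,275)),((412,303),(258,365))):
    r=least_squares(lambda X:np.r_[proj(t,X)-a,proj(s,X)-b],[.3,-.2,.3]); print(r.x.round(3),r.cost)
for n,c in(("top",t),("scene",s)):
    hsv=cv2.cvtColor(c["image"],cv2.COLOR_RGB2HSV); m=cv2.inRange(hsv,(18,150,120),(32,255,255))
    q=np.zeros_like(m); x0,y0,w,h=(335,148,40,45) if n=="top" else (325,245,60,50); q[y0:y0+h,x0:x0+w]=m[y0:y0+h,x0:x0+w]
    nn,l,st,ce=cv2.connectedComponentsWithStats(q); print(n,[(st[i].tolist(),ce[i].round(1).tolist(),hit(c,*ce[i],.066).round(3)) for i in range(1,nn) if st[i,4]>8])
T=np.array(snap("wrist")["T_tool_cam"]); print(T.round(3))
# tool displacement to hover with camera looking at block: TCP target
for P in([.45,.35,.3],[.5,-.05,.3],[.52,-.2,.25]): print(totool(P).round(3))
E
```

```text
[ 0.353 -0.297  0.522] 2.25872020099231
[ 0.343 -0.302  0.251] 0.39451207864168175
[ 0.335 -0.243 -0.115] 369.1206942961125
top [([347, 151, 6, 8, 40], [349.5, 154.4], array([ 0.641, -0.247,  0.066])), ([356, 169, 7, 8, 43], [358.9, 172.4], array([ 0.581, -0.239,  0.066]))]
scene [([365, 252, 9, 11, 74], [369.2, 256.9], array([ 0.641, -0.247,  0.066])), ([341, 261, 9, 11, 78], [344.5, 265.9], array([ 0.582, -0.238,  0.066]))]
[[ 0.    -0.957 -0.292  0.08 ]
 [ 1.     0.    -0.     0.001]
 [ 0.    -0.292  0.957 -0.185]
 [ 0.     0.     0.     1.   ]]
[ 0.339  0.217 -0.1  ]
[ 0.495  0.589 -0.1  ]
[ 0.555  0.728 -0.05 ]
```

Emit:
jog_arm:
  plan:
    - [[1, 0.1, 0.06, -0.1, 0, 0, 0], [1, 0.2, 0.12, -0.1, 0, 0, 0], [1, 0.25, 0.17, -0.1, 0, 0, 0], [1, 0.3, 0.2, -0.1, 0, 0, 0], [1, 0.34, 0.22, -0.1, 0, 0, 0], [1, 0.34, 0.22, -0.1, 0, 0, 0], [1, 0.34, 0.22, -0.1, 0, 0, 0], [1, 0.4, 0.34, -0.1, 0, 0, 0], [1, 0.43, 0.4, -0.1, 0, 0, 0], [1, 0.46, 0.46, -0.1, 0, 0, 0], [1, 0.48, 0.52, -0.1, 0, 0, 0], [1, 0.495, 0.58, -0.1, 0, 0, 0], [1, 0.53, 0.63, -0.1, 0, 0, 0], [1, 0.58, 0.68, -0.1, 0, 0, -7.6], [1, 0.644, 0.747, -0.05, 0, 0, -7.6], [1, 0.644, 0.747, -0.02, 0, 0, -7.6], [1, 0.644, 0.747, -0.02, 0, 0, -7.6], [1, 0.644, 0.747, -0.02, 0, 0, -7.6], [1, 0.644, 0.747, -0.02, 0, 0, -7.6], [1, 0.644, 0.747, -0.02, 0, 0, -7.6]]

```text
clock: 2.9
tool_pos: [0.6014, -0.2414, 0.2212]
orientation: [180.0, -0.1, -7.9]
force: [0.3, 0.8, 0.4]
opening: 0.0877
gripper_force: 0.0
```

```bash
python3 - <<'E'
from h import *
o=ctrl.get_obs(); print(o["clock"],o["joint_pos"].round(1),o["tool_pos"],o["orientation"])
s=snap("wrist","w1")
E
```

```text
2.9 [ -4.7  17.3  -1.3   0.  -71.4  86.7] [ 0.60141537 -0.24141811  0.22116228] [ 1.79998954e+02 -1.25315797e-01 -7.91136429e+00]
```

View pics/w1.png

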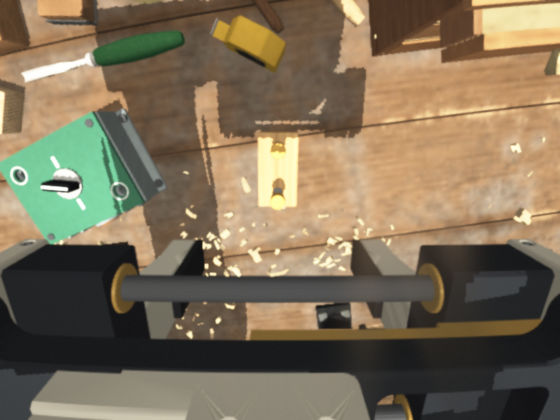

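The wrist view shows the pins at about (278,148) and (278,200) with the block vertical between them, and the case at the left with its holes at (20,175) and (120,190) and the wing near (62,185).

```bash
python3 - <<'E'
from h import *
s=snap("wrist"); im=s["image"]; hsv=cv2.cvtColor(im,cv2.COLOR_RGB2HSV)
print(hsv[200,278],hsv[148,278],hsv[180,265],hsv[195,278])
q=np.zeros(im.shape[:2],np.uint8); q[132:212,262:296]=1
m=cv2.inRange(hsv,(15,170,110),(32,255,255))*q
nn,l,st,ce=cv2.connectedComponentsWithStats(m)
for i in range(1,nn):
    if st[i,4]>15: print(st[i],ce[i],hit(s,*ce[i],.068).round(4))
m=cv2.inRange(hsv,(10,60,150),(32,255,255))*q
# cover
m=cv2.inRange(hsv,(68,80,40),(95,255,255)); nn,l,st,ce=cv2.connectedComponentsWithStats(m)
j=[i for i in range(1,nn) if st[i,0]<60 and st[i,1]>90]; i=max(j,key=lambda i:st[i,4])
c=max(cv2.findContours((l==i).astype(np.uint8),0,1)[0],key=cv2.contourArea)
print("cover",st[i],cv2.minAreaRect(np.array([hit(s,u,v,.06)[:2] for u,v in c[:,0,:]],np.float32)))
cv2.imwrite("pics/w1c.png",cv2.resize(im[125:220,240:310,::-1],None,fx=6,fy=6,interpolation=2))
E
```

```text
[ 30  81 255] [ 19 158 199] [ 27  61 255] [ 22 147 240]
cover [   0  113  144  132 8885] ((0.6385970115661621, 0.01257738471031189), (0.11922292411327362, 0.1509133130311966), 15.792814254760742)
```

View pics/w1c.png

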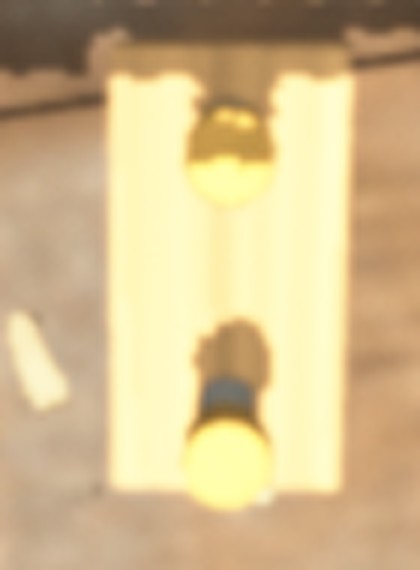

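The crop shows the two brass heads: top-face centres at about (230,165) and (230,468) in the crop, i.e. image pixels (278.3,152.5) and (278.3,203).

```bash
python3 - <<'E'
from h import *
s=snap("wrist")
for p in((278.3,152.5),(278.3,203)):
    P=hit(s,*p,.074); print(P.round(4)); print(totool([P[0],P[1],.046]).round(4))
for p in((257.8,150),(297.5,150),(257.8,205),(297,205)): print(hit(s,*p,.03).round(4))
E
```

```text
[ 0.64  -0.249  0.074]
[0.0388 0.0024 0.1753]
[ 0.5813 -0.2409  0.074 ]
[-0.0204  0.0025  0.1752]
[ 0.6414 -0.223   0.03  ]
[ 0.6345 -0.273   0.03  ]
[ 0.5693 -0.2117  0.03  ]
[ 0.5621 -0.2637  0.03  ]
```

Emit:
jog_arm:
  plan:
    - [[0.6, -0.02, 0.0025, 0.06, 0, 0, 0], [0.6, -0.02, 0.0025, 0.12, 0, 0, 0], [0.6, -0.02, 0.0025, 0.16, 0, 0, 0], [0.6, -0.02, 0.0025, 0.175, 0, 0, 0], [0.6, -0.02, 0.0025, 0.175, 0, 0, 0], [0.6, -0.02, 0.0025, 0.175, 0, 0, 0], [0, -0.02, 0.0025, 0.175, 0, 0, 0], [0, -0.02, 0.0025, 0.175, 0, 0, 0], [0, -0.02, 0.0025, 0.175, 0, 0, 0], [0, -0.02, 0.0025, 0.175, 0, 0, 0], [0, -0.02, 0.0025, 0.175, 0, 0, 0], [0, -0.02, 0.0025, 0.175, 0, 0, 0]]

```text
clock: 4.55
tool_pos: [0.5827, -0.2424, 0.0469]
orientation: [179.9, -0.2, -7.9]
force: [-1.4, 0.6, 14.9]
opening: 0.0024
gripper_force: 7.7
```

```bash
python3 - <<'E'
from h import *
o=ctrl.get_obs(); print(o["opening"],o["gripper_force"],o["force"],o["moment"])
s=snap("wrist"); a=s["image"][:,:,::-1]
t=snap("scene"); b=cv2.resize(t["image"][200:305,310:450,::-1],None,fx=4,fy=4,interpolation=2)
cv2.imwrite("pics/g1.png",cv2.resize(np.vstack([a,np.zeros((0,560,3),np.uint8),b]),None,fx=.71,fy=.71))
E
```

```text
0.0023624408301045354 7.695354025927372 [-1.40260515  0.60397965 14.87618832] [-0.09229101  0.58044184 -0.04701558]
```

View pics/g1.png

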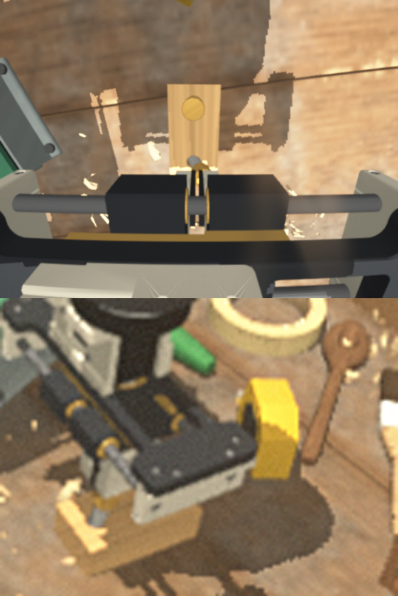

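The composite shows the fingers nearly shut at about (197,205), the far pin untouched at (193,108), and something grey and brass just ahead of the fingers near (195,163). I need a zoom on it.

```bash
python3 - <<'E'
from h import *
s=snap("wrist"); a=cv2.resize(s["image"][110:340,220:340,::-1],None,fx=2.6,fy=2.6,interpolation=2)
t=snap("scene"); b=cv2.resize(t["image"][225:305,320:390,::-1],None,fx=6,fy=6,interpolation=2)
h=max(a.shape[0],b.shape[0]); f=lambda x:np.pad(x,((0,h-x.shape[0]),(0,0),(0,0)))
cv2.imwrite("pics/g2.png",np.hstack([f(a),f(b)])); print(a.shape,b.shape)
E
```

```text
(598, 312, 3) (480, 420, 3)
```

View pics/g2.png

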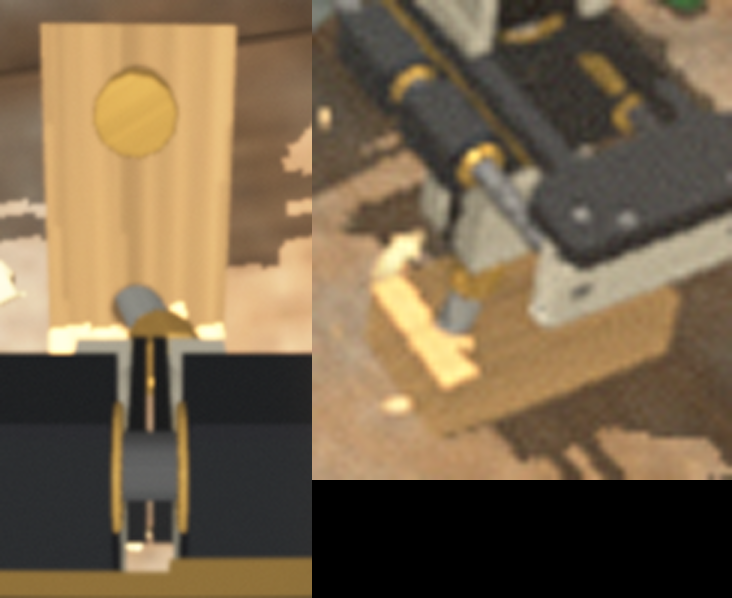

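```bash
python3 - <<'E'
from h import *
s=snap("wrist"); o=ctrl.get_obs(); p=o["tool_pos"]
def c(X): return ((proj(s,X)-[220,110])*2.6).round()
print("tcp",c(p),"grasp",c(p+[0,0,.019]))
for n,X in(("far top",[.64,-.249,.074]),("far on block",[.64,-.249,.03]),("near top",[.5813,-.241,.074]),("near base",[.5813,-.241,.03]),("block corner",[.562,-.2637,.03])): print(n,c(X))
print("far now",hit(s,220+136/2.6,110+112/2.6,.074),"shank",hit(s,220+137/2.6,110+300/2.6,.03),hit(s,220+137/2.6,110+300/2.6,.06))
E
```

```text
tcp [144. 329.] grasp [143. 361.]
far top [136. 124.]
far on block [138. 101.]
near top [138. 383.]
near base [140. 312.]
block corner [226. 363.]
far now [ 0.64237385 -0.2494025   0.074     ] shank [ 0.58493125 -0.24077375  0.03      ] [ 0.59618244 -0.24280749  0.06      ]
```

Emit:
jog_arm:
  plan:
    - [[0.15, 0, 0, 0, 0, 0, 0], [0.3, 0, 0, 0, 0, 0, 0], [0.6, 0, 0, 0, 0, 0, 0], [0.8, 0, 0, 0, 0, 0, 0], [0.8, 0, 0, -0.03, 0, 0, 0], [0.8, 0, 0, -0.09, 0, 0, 0], [0.8, 0, 0, -0.15, 0, 0, 0], [0.8, 0, 0, -0.17, 0, 0, 0], [0.8, 0, 0, -0.17, 0, 0, 0]]

```text
clock: 5.92
tool_pos: [0.5817, -0.2421, 0.2168]
orientation: [-180.0, -0.2, -8.0]
force: [0.1, 0.1, -0.6]
opening: 0.0697
gripper_force: 0.0
```

```bash
python3 - <<'E'
from h import *
s=snap("wrist"); o=ctrl.get_obs(); print(o["tool_pos"],o["force"])
a=cv2.resize(s["image"][100:260,215:345,::-1],None,fx=3.5,fy=3.5,interpolation=2)
t=snap("scene"); b=cv2.resize(t["image"][235:305,315:395,::-1],None,fx=4,fy=4,interpolation=2)
h=max(a.shape[0],b.shape[0]); f=lambda x:np.pad(x,((0,h-x.shape[0]),(0,0),(0,0)))
cv2.imwrite("pics/g3.png",np.hstack([f(a),f(b)])); print(a.shape,b.shape)
E
```

```text
[ 0.58089579 -0.24182464  0.21486303] [-0.03455179 -0.22759253 -0.56027022]
(560, 455, 3) (280, 320, 3)
```

View pics/g3.png

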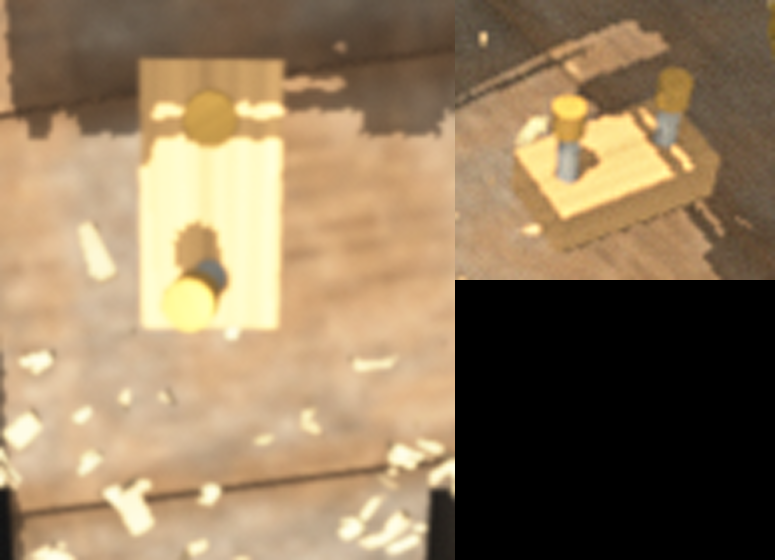

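The pin fell back upright in its hole. Its head's top is at crop (189,305) and the far head at (210,118). In the earlier crops the finger front edges lay about 10 mm behind where the nominal TCP projects, and the head was squeezed out forward. So I measure the pin again and the finger edges.

```bash
python3 - <<'E'
from h import *
s=snap("wrist"); o=ctrl.get_obs(); p=o["tool_pos"]; print(p,o["orientation"])
for q in((269,187.1),(275,133.7)):
    P=hit(s,*q,.074); print(P.round(4),totool(P).round(4))
Rt=Ro.from_euler('xyz',o["orientation"],degrees=True)
pr=lambda v: proj(s,p+Rt.apply(v)).round(1)
w=o["opening"]/2
for x in(.0095,0,-.0095,-.02): print(x,"tip inner L/R",pr([x,-w,0]),pr([x,w,0]),"back",pr([x,-w-.021,0]))
g=cv2.cvtColor(s["image"],cv2.COLOR_RGB2GRAY)
cv2.imwrite("pics/f.png",cv2.resize(s["image"][200:360,130:420,::-1],None,fx=2.7,fy=2.7,interpolation=2))
E
```

```text
[ 0.58012161 -0.24171861  0.21321153] [-1.79979063e+02  1.25774788e-01 -7.98210166e+00]
[ 0.5821 -0.2337  0.074 ] [ 0.0012 -0.0081  0.1392]
[ 0.6398 -0.2488  0.074 ] [ 0.0604 -0.0012  0.1391]
0.0095 tip inner L/R [223.5 223.6] [327.3 223.7] back [192.6 223.5]
0 tip inner L/R [224.2 236.6] [326.6 236.7] back [193.8 236.5]
-0.0095 tip inner L/R [225.  249.3] [325.9 249.3] back [195.  249.1]
-0.02 tip inner L/R [225.8 262.8] [325.1 262.9] back [196.2 262.6]
```

View pics/f.png

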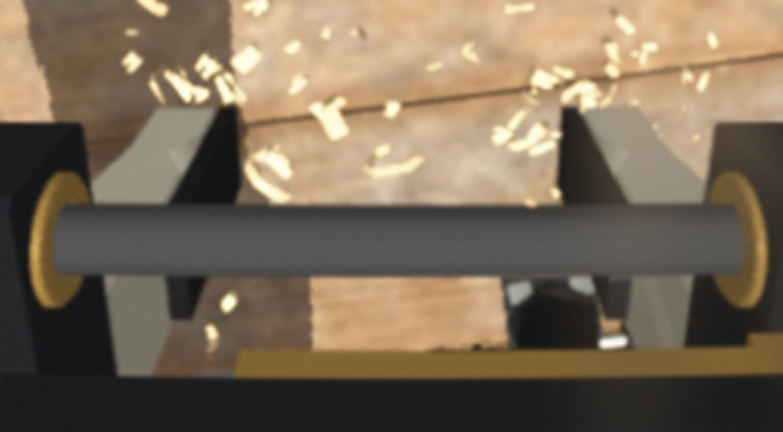

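The picture shows the pad tips at crop (238,108) and (560,108). They are wider apart than the nominal TCP depth predicts, so the real tips sit about 25 mm higher than the reported TCP. The first grip therefore caught only the top edge of the head. I'll grip lower, staying clear of the block either way.

Emit:
jog_arm:
  plan:
    - [[0.5, 0.003, -0.002, 0.06, 0, 0, 0], [0.5, 0.003, -0.002, 0.12, 0, 0, 0], [0.5, 0.003, -0.002, 0.16, 0, 0, 0], [0.5, 0.003, -0.002, 0.179, 0, 0, 0], [0.5, 0.003, -0.002, 0.179, 0, 0, 0], [0.5, 0.003, -0.002, 0.179, 0, 0, 0], [0.5, 0.003, -0.002, 0.179, 0, 0, 0]]

```text
clock: 6.95
tool_pos: [0.5849, -0.2405, 0.0368]
orientation: [180.0, -0.1, -8.0]
force: [0.1, -0.4, 0.9]
opening: 0.0436
gripper_force: 0.0
```

Emit:
jog_arm:
  plan:
    - [[0, 0, 0, 0, 0, 0, 0], [0, 0, 0, 0, 0, 0, 0], [0, 0, 0, 0, 0, 0, 0], [0, 0, 0, 0, 0, 0, 0], [0, 0, 0, 0, 0, 0, 0]]

```text
clock: 7.58
tool_pos: [0.5843, -0.2404, 0.0359]
orientation: [180.0, -0.0, -8.0]
force: [0.1, -0.2, 2.2]
opening: 0.0165
gripper_force: 30.0
```

```bash
python3 - <<'E'
from h import *
o=ctrl.get_obs(); print(ctrl.grasp_offset,{k:o[k] for k in("clock","tool_pos","force","moment","opening","gripper_force","joint_pos")})
E
```

```text
0.0188 {'clock': 7.575, 'tool_pos': array([ 0.58433016, -0.24041626,  0.03587711]), 'force': array([ 0.10169493, -0.15894665,  2.19408077]), 'moment': array([ 0.17375202,  0.03009442, -0.03437353]), 'opening': 0.016524729609531733, 'gripper_force': 30.00494458596222, 'joint_pos': array([-4.69051008e+00,  2.47711319e+01, -1.62440029e+01,  5.32855081e-03,
       -4.89635036e+01,  8.67203782e+01])}
```

Emit:
jog_arm:
  plan:
    - [[0, 0, 0, -0.02, 0, 0, 0], [0, 0, 0, -0.05, 0, 0, 0], [0, 0, 0, -0.1, 0, 0, 0], [0, 0, 0, -0.15, 0, 0, 0], [0, 0, 0, -0.2, 0, 0, 0], [0, -0.015, -0.05, -0.2, 0, 0, 0], [0, -0.03, -0.1, -0.2, 0, 0, 0], [0, -0.04, -0.15, -0.2, 0, 0, 0], [0, -0.05, -0.2, -0.2, 0, 0, 0], [0, -0.056, -0.235, -0.2, 0, 0, 0], [0, -0.056, -0.235, -0.2, 0, 0, 0], [0, -0.056, -0.235, -0.2, 0, 0, 0], [0, -0.056, -0.235, -0.2, 0, 0, 0], [0, -0.056, -0.235, -0.2, 0, 0, 0]]

```text
clock: 9.32
tool_pos: [0.5612, -0.0008, 0.2356]
orientation: [180.0, 0.0, -8.0]
force: [-0.3, 0.2, -1.2]
opening: 0.0165
gripper_force: 30.0
```

```bash
cat > case.py <<'E'
from h import *
def case(s):
    im=s["image"]; hsv=cv2.cvtColor(im,cv2.COLOR_RGB2HSV)
    m=cv2.inRange(hsv,(68,80,40),(95,255,255)); nn,l,st,ce=cv2.connectedComponentsWithStats(m)
    i=1+np.argmax(st[1:,4]); c=max(cv2.findContours((l==i).astype(np.uint8),0,1)[0],key=cv2.contourArea)
    hull=cv2.convexHull(c); ins=np.zeros(m.shape,np.uint8); cv2.fillConvexPoly(ins,hull,1)
    r=cv2.minAreaRect(np.array([hit(s,u,v,.06)[:2] for u,v in c[:,0,:]],np.float32)); print("cover",st[i],r)
    holes=((m==0)&(ins>0)&(cv2.erode(ins,np.ones((5,5)))>0)).astype(np.uint8)
    nn,l,st,ce=cv2.connectedComponentsWithStats(holes)
    for k in range(1,nn):
        if st[k,4]>25:
            cc=max(cv2.findContours((l==k).astype(np.uint8),0,1)[0],key=cv2.contourArea)
            q=np.array([hit(s,u,v,.06)[:2] for u,v in cc[:,0,:]],np.float32); rr=cv2.minAreaRect(q)
            print(st[k],ce[k].round(1),hit(s,*ce[k],.06).round(4),"rect",np.round(rr[0],4),np.round(rr[1],4))
    return hsv
E
python3 - <<'E'
from case import *
o=ctrl.get_obs(); print(o["clock"],o["tool_pos"],o["orientation"],o["opening"],o["gripper_force"])
s=snap("wrist","w2"); case(s)
E
```

```text
9.325 [ 0.56123184 -0.0007566   0.23555354] [ 1.79992665e+02  1.37321914e-02 -8.04666224e+00] 0.016520964101577853 29.99910601065494
cover [  177    43   154   145 10991] ((0.6386861205101013, 0.013596460223197937), (0.11905431002378464, 0.14897006750106812), 15.595502853393555)
[285  49   9  10  69] [288.8  53.2] [ 0.7046 -0.0353  0.06  ] rect [ 0.7042 -0.0355] [0.009  0.0094]
[ 238   89   34   60 1068] [254.5 118.8] [0.6392 0.0142 0.06  ] rect [0.6389 0.0144] [0.039  0.0658]
[190 100  21  22 370] [199.9 110.6] [0.6579 0.0764 0.06  ] rect [0.6578 0.0763] [0.0238 0.0242]
[299 117  21  22 361] [309.  127.8] [ 0.6199 -0.0486  0.06  ] rect [ 0.6201 -0.0486] [0.0239 0.0245]
[221 175   8   8  48] [224.4 178.7] [0.5731 0.0631 0.06  ] rect [0.5731 0.0633] [0.0088 0.0083]
```

```bash
python3 - <<'E'
from case import *
s=snap("wrist"); o=ctrl.get_obs(); p=o["tool_pos"]; Rt=Ro.from_euler('xyz',o["orientation"],degrees=True)
for z in(-.037,-.02,0,.01,.026): print(z,proj(s,p+Rt.apply([0,0,z])).round(1),proj(s,p+Rt.apply([0.009,0,z])).round(1))
hsv=cv2.cvtColor(s["image"],cv2.COLOR_RGB2HSV)
for r in range(196,252,3): print(r," ".join("%d/%d/%d"%tuple(hsv[r,c]) for c in range(258,298,3)))
E
```

```text
-0.037 [274.8 262.9] [274.7 248.4]
-0.02 [275.  249.7] [275.  236.2]
0 [275.2 236.8] [275.2 224.4]
0.01 [275.3 231.2] [275.3 219.3]
0.026 [275.4 223.3] [275.4 212.1]
196 19/94/127 13/115/42 13/113/43 14/93/41 12/106/41 14/103/42 13/104/44 12/98/47 15/94/84 15/100/184 15/97/194 15/101/192 15/101/190 15/101/192
199 14/106/48 16/97/55 14/95/62 16/93/77 15/99/85 15/100/99 15/105/104 14/107/105 15/98/83 15/101/119 16/99/193 15/101/192 15/104/194 15/101/195
202 16/91/98 16/88/101 15/87/103 15/90/105 16/97/105 15/103/106 15/111/108 15/110/107 15/97/84 15/92/91 15/99/162 15/101/189 15/102/187 15/96/186
205 15/88/101 15/88/101 16/87/103 17/91/101 15/94/100 16/101/96 15/101/88 15/108/104 14/109/94 15/100/84 14/99/98 15/98/171 15/99/191 15/92/196
208 18/75/68 14/50/56 18/26/49 60/5/50 90/9/58 102/22/57 100/25/62 15/104/101 15/108/92 14/97/84 15/102/95 15/100/133 15/97/199 16/95/204
211 95/19/79 100/20/78 103/23/79 100/19/81 99/22/83 103/23/76 99/24/75 15/91/90 14/107/100 14/99/85 14/100/92 14/102/95 15/104/169 15/101/192
214 95/19/79 96/16/78 90/19/79 99/23/79 96/15/83 95/19/82 100/18/83 14/63/
[... 1021 characters left out ...]
8 95/22/69 90/21/72 95/20/78 96/17/77 30/18/97 30/15/102 26/17/105 30/17/104 26/18/99 19/31/90 15/81/88 15/82/96 14/91/84 15/88/81
241 30/21/24 30/12/22 83/14/74 90/10/78 20/53/97 18/103/106 18/146/115 18/130/112 18/101/104 19/39/92 16/90/88 14/79/77 0/12/21 15/40/38
244 60/12/22 0/0/21 80/11/72 18/85/90 18/162/107 19/162/112 18/162/118 18/161/114 18/162/115 18/152/111 17/101/91 14/80/73 30/12/21 20/27/28
247 0/0/20 165/24/21 21/46/78 18/159/106 18/161/109 18/159/112 19/160/118 18/160/115 18/160/116 19/160/113 18/159/106 17/95/89 150/13/20 60/11/23
250 120/12/21 0/0/20 18/151/91 18/161/108 18/159/111 19/162/112 18/161/119 19/164/115 18/162/115 18/161/114 18/161/109 19/121/95 150/13/20 0/0/20
```

```bash
cat > pin.py <<'E'
from case import *
def pin():
    s=snap("wrist"); o=ctrl.get_obs(); p=o["tool_pos"]; Rt=Ro.from_euler('xyz',o["orientation"],degrees=True)
    hsv=cv2.cvtColor(s["image"],cv2.COLOR_RGB2HSV).astype(int); H,S,V=[hsv[:,:,i] for i in range(3)]
    g=((S<36)&(V>92)); b=((abs(H-18)<3)&(S>140)&(V>80)&(V<140))
    for r in range(206,258,2):
        m=g if r<240 else b; c=np.flatnonzero(m[r,250:305])+250
        if len(c)>3: print(r,c.min(),c.max(),len(c),end=" | ")
    print()
    return s,p,Rt
if __name__=="__main__":
    s,p,Rt=pin()
    for y in(-.006,-.003,0,.003): print(y,[proj(s,p+Rt.apply([0,y,z])).round(1).tolist() for z in(-.03,0,.02,.026)])
    o=ctrl.get_obs(); print(o["tool_pos"],o["orientation"])
E
python3 pin.py
```

```text
218 267 275 9 | 220 262 279 18 | 222 261 281 21 | 224 261 283 23 | 226 261 283 23 | 228 262 283 22 | 230 262 283 22 | 232 264 284 21 | 234 265 284 20 | 236 270 284 15 | 238 270 283 14 | 242 273 282 10 | 244 269 285 17 | 246 267 288 22 | 248 266 289 24 | 250 264 289 26 | 252 264 290 22 | 254 264 290 10 | 256 264 291 7 | 
-0.006 [[264.6, 257.1], [266.4, 236.7], [267.3, 226.0], [267.6, 223.2]]
-0.003 [[269.7, 257.1], [270.8, 236.7], [271.4, 226.0], [271.5, 223.2]]
0 [[274.8, 257.1], [275.2, 236.7], [275.4, 226.0], [275.4, 223.2]]
0.003 [[280.0, 257.1], [279.6, 236.7], [279.4, 226.0], [279.3, 223.2]]
[ 5.61288505e-01 -4.40694953e-04  2.35607407e-01] [ 1.79997894e+02  4.18782016e-03 -8.02336731e+00]
```

Emit:
jog_arm:
  plan:
    - [[0, 0.03, 0.02, 0, 0, 0, 0], [0, 0.066, 0.0395, 0.02, 0, 0, 0], [0, 0.066, 0.0395, 0.06, 0, 0, 0], [0, 0.066, 0.0395, 0.1, 0, 0, 0], [0, 0.066, 0.0395, 0.125, 0, 0, 0], [0, 0.066, 0.0395, 0.14, 0, 0, 0], [0, 0.066, 0.0395, 0.14, 0, 0, 0], [0, 0.066, 0.0395, 0.14, 0, 0, 0], [0, 0.066, 0.0395, 0.14, 0, 0, 0]]

```text
clock: 10.6
tool_pos: [0.622, -0.0481, 0.097]
orientation: [-180.0, -0.1, -8.0]
force: [-0.6, -0.0, -0.3]
opening: 0.0165
gripper_force: 30.0
```

```bash
python3 - <<'E'
from case import *
s=snap("wrist"); o=ctrl.get_obs(); p=o["tool_pos"]; Rt=Ro.from_euler('xyz',o["orientation"],degrees=True); print(p,o["orientation"])
f=p+Rt.apply([0,0,.026]); print("foot",proj(s,f),"hole b",proj(s,[.62,-.0486,.06]))
case(s)
cv2.imwrite("pics/w3.png",cv2.resize(s["image"][170:280,210:340,::-1],None,fx=5,fy=5,interpolation=2))
E
```

```text
[ 0.62179073 -0.04806095  0.09680984] [-1.79966978e+02 -1.02437048e-01 -7.96429759e+00]
foot [275.62516426 223.35934727] hole b [276.70048814 220.65875231]
cover [   80    98   230   165 17958] ((0.6390224695205688, 0.013535358011722565), (0.11919431388378143, 0.1502140760421753), 15.553892135620117)
[236 108  14  14 155] [242.3 114.5] [ 0.7046 -0.0352  0.06  ] rect [ 0.7045 -0.0353] [0.0095 0.0091]
[171 166  15  21 159] [177.9 175.9] [0.6668 0.0219 0.06  ] rect [0.6666 0.022 ] [0.0158 0.0061]
[100 182  31  30 608] [115.7 196.1] [0.6581 0.0756 0.06  ] rect [0.658  0.0762] [0.0238 0.0241]
[ 136  186  126   74 3106] [194.1 223.9] [0.6264 0.0181 0.06  ] rect [0.6291 0.0202] [0.1081 0.0578]
[261 207  32  40 881] [276.6 224.8] [ 0.6165 -0.048   0.06  ] rect [ 0.6154 -0.0483] [0.0249 0.0329]
```

View pics/w3.png

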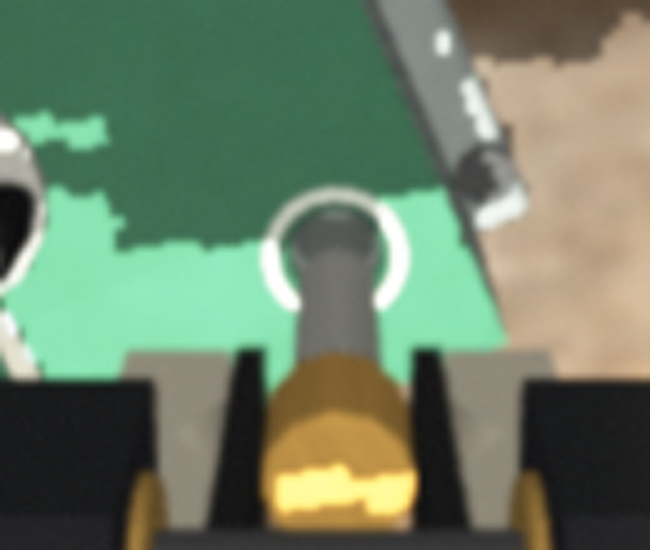

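The crop shows the hole's white ring centred at about (336,255) and the shank centred at x≈338 with its foot just over the hole, so it is aligned to within about 1 mm.

Emit:
jog_arm:
  plan:
    - [[0, 0, -0.0005, 0.008, 0, 0, 0], [0, 0, -0.0005, 0.016, 0, 0, 0], [0, 0, -0.0005, 0.022, 0, 0, 0], [0, 0, -0.0005, 0.027, 0, 0, 0], [0, 0, -0.0005, 0.027, 0, 0, 0], [0, 0, -0.0005, 0.027, 0, 0, 0]]

```text
clock: 11.4
tool_pos: [0.6214, -0.0477, 0.0688]
orientation: [180.0, -0.0, -8.0]
force: [-0.4, -0.6, -0.6]
opening: 0.0167
gripper_force: 30.0
```

Emit:
jog_arm:
  plan:
    - [[0, 0, 0, 0.008, 0, 0, 0], [0, 0, 0, 0.01, 0, 0, 0], [0, 0, 0, 0.01, 0, 0, 0], [0.2, 0, 0, 0.01, 0, 0, 0], [0.35, 0, 0, 0.01, 0, 0, 0], [0.5, 0, 0, 0.01, 0, 0, 0], [0.5, 0, 0, 0.01, 0, 0, 0], [0.5, 0, 0, -0.04, 0, 0, 0], [0.5, 0, 0, -0.1, 0, 0, 0], [0.5, -0.03, 0, -0.15, 0, 0, 0], [0.5, -0.06, 0, -0.18, 0, 0, 0], [0.5, -0.06, 0, -0.18, 0, 0, 0], [0.5, -0.06, 0, -0.18, 0, 0, 0]]

```text
clock: 13.02
tool_pos: [0.5616, -0.0393, 0.2486]
orientation: [-180.0, -0.0, -8.0]
force: [0.2, 0.6, -0.4]
opening: 0.0433
gripper_force: 0.0
```

```bash
cat > brass.py <<'E'
from case import *
def brass(s,z,near,rad=25):
    hsv=cv2.cvtColor(s["image"],cv2.COLOR_RGB2HSV); c0=proj(s,list(near)+[z]).astype(int)
    m=cv2.inRange(hsv,(14,120,60),(34,255,255)); q=np.zeros_like(m); cv2.circle(q,tuple(int(v) for v in c0),rad,255,-1); m&=q
    nn,l,st,ce=cv2.connectedComponentsWithStats(m)
    for i in range(1,nn):
        if st[i,4]>40: print("brass",st[i],ce[i].round(1),[hit(s,*ce[i],zz).round(4).tolist() for zz in(z-.009,z)])
if __name__=="__main__":
    o=ctrl.get_obs(); print(o["clock"],o["tool_pos"],o["orientation"],o["opening"])
    s=snap("wrist"); case(s); brass(s,.084,(.62,-.0486)); brass(s,.074,(.64,-.249))
    for z in(.084,.098): print(z,"head top center/edges",[proj(s,[.62+dx,-.0486+dy,z]).round(1).tolist() for dx,dy in((0,0),(.009,0),(-.009,0),(0,.009),(0,-.009))])
    for n in("scene","top"): brass(snap(n),.075,(.62,-.0486),15)
E
python3 brass.py
```

```text
13.025 [ 0.56164495 -0.03925437  0.24857125] [-1.79975949e+02 -1.03119913e-02 -7.96859152e+00] 0.04325350480427163
cover [  150    51   149   139 10019] ((0.6385919451713562, 0.0134621262550354), (0.1196189671754837, 0.14931514859199524), 15.780333518981934)
[252  57   9   9  62] [255.9  60.9] [ 0.7046 -0.0352  0.06  ] rect [ 0.7044 -0.0353] [0.0094 0.0087]
[ 206   95   35   58 1011] [224.2 123.6] [0.6393 0.0147 0.06  ] rect [0.6386 0.0141] [0.0667 0.0396]
[163 106  20  21 329] [172.7 115.9] [0.6577 0.0761 0.06  ] rect [0.6576 0.0764] [0.0237 0.0243]
[267 122  21  21 332] [277.1 132. ] [ 0.6201 -0.0485  0.06  ] rect [ 0.6201 -0.0483] [0.0243 0.0244]
[194 178   7   7  44] [197.1 181. ] [0.5732 0.0634 0.06  ] rect [0.5732 0.0635] [0.0082 0.008 ]
brass [271 126  14  10 102] [277.3 131.1] [[0.622, -0.0489, 0.075], [0.6224, -0.049, 0.084]]
brass [422  78  45  22 487] [439.9  88.3] [[0.6459, -0.2488, 0.065], [0.6457, -0.244, 0.074]]
0.084 head top center/edges [[277.2, 133.2], [276.2, 125.4], [278.3, 141.0], [269.6, 134.3], [284.9, 132.1]]
0.098 head top center/edges [[277.2, 134.0], [276.1, 125.8], [278.3, 142.1], [269.3, 135.1], [285.2, 132.9]]
brass [301 201   8  10  67] [304.5 205.8] [[0.6255, -0.0377, 0.066], [0.6189, -0.0463, 0.075]]
brass [279 182   8  10  57] [282.2 186. ] [[0.6265, -0.051, 0.066], [0.6206, -0.0481, 0.075]]
```

Emit:
jog_arm:
  plan:
    - [[0.5, 0.03, 0.05, 0, 0, 0, 0], [0.5, 0.06, 0.1, 0, 0, 0, 0], [0.5, 0.085, 0.15, 0, 0, 0, 0], [0.5, 0.109, 0.196, 0.02, 0, 0, 0], [0.5, 0.109, 0.196, 0.07, 0, 0, 0], [0.5, 0.109, 0.196, 0.07, 0, 0, 0], [0.5, 0.109, 0.196, 0.07, 0, 0, 0], [0.5, 0.109, 0.196, 0.07, 0, 0, 0]]

```text
clock: 14.18
tool_pos: [0.6439, -0.2483, 0.1812]
orientation: [180.0, -0.2, -7.9]
force: [-0.2, 0.3, -0.6]
opening: 0.0437
gripper_force: 0.0
```

```bash
python3 - <<'E'
from brass import *
o=ctrl.get_obs(); print(o["clock"],o["tool_pos"],o["orientation"])
s=snap("wrist"); hsv=cv2.cvtColor(s["image"],cv2.COLOR_RGB2HSV)
m=cv2.inRange(hsv,(14,120,60),(34,255,255)); c=proj(s,[.641,-.249,.074]); print(c)
g=cv2.medianBlur(s["image"][:,:,2],3); x,y=c.astype(int)
print(cv2.HoughCircles(g[y-45:y+45,x-45:x+45],cv2.HOUGH_GRADIENT,1,20,param1=80,param2=12,minRadius=8,maxRadius=20), x-45,y-45)
brass(s,.074,(.641,-.249),30)
for z in(.056,.074): print([proj(s,[.641+dx,-.249+dy,z]).round(1).tolist() for dx,dy in((0,0),(.009,0),(-.009,0),(0,.009),(0,-.009))])
E
```

```text
14.175 [ 0.64387965 -0.24828678  0.18123332] [179.97284704  -0.19819828  -7.90206241]
[277.03388925 198.22651004]
[[[44.5 45.5  8.4]]] 232 153
brass [264 168  28  26 255] [278.3 177.7] [[0.6603, -0.253, 0.065], [0.6622, -0.2532, 0.074]]
[[277.0, 193.8], [275.9, 185.8], [278.2, 201.6], [268.9, 194.9], [285.2, 192.7]]
[[277.0, 198.2], [275.8, 189.8], [278.2, 206.5], [268.4, 199.4], [285.7, 197.1]]
```

Emit:
jog_arm:
  plan:
    - [[0.5, -0.001, 0, 0.06, 0, 0, 0], [0.5, -0.001, 0, 0.11, 0, 0, 0], [0.5, -0.001, 0, 0.142, 0, 0, 0], [0.5, -0.001, 0, 0.142, 0, 0, 0], [0.5, -0.001, 0, 0.142, 0, 0, 0], [0.5, -0.001, 0, 0.142, 0, 0, 0], [0, -0.001, 0, 0.142, 0, 0, 0], [0, -0.001, 0, 0.142, 0, 0, 0], [0, -0.001, 0, 0.142, 0, 0, 0], [0, -0.001, 0, 0.142, 0, 0, 0], [0, -0.001, 0, 0.142, 0, 0, 0]]

```text
clock: 15.6
tool_pos: [0.6417, -0.2485, 0.0368]
orientation: [180.0, -0.0, -8.0]
force: [-0.7, -0.1, 1.5]
opening: 0.0164
gripper_force: 30.0
```

Emit:
jog_arm:
  plan:
    - [[0, 0, 0, -0.02, 0, 0, 0], [0, 0, 0, -0.06, 0, 0, 0], [0, 0, 0, -0.12, 0, 0, 0], [0, 0, -0.02, -0.17, 0, 0, 0], [0, -0.005, -0.07, -0.18, 0, 0, 0], [0, -0.01, -0.12, -0.18, 0, 0, 0], [0, -0.015, -0.17, -0.18, 0, 0, 0], [0, -0.02, -0.22, -0.18, 0, 0, 0], [0, -0.025, -0.27, -0.18, 0, 0, 0], [0, -0.028, -0.31, -0.18, 0, 0, 0], [0, -0.0283, -0.325, -0.17, 0, 0, 0], [0, -0.0283, -0.325, -0.14, 0, 0, 0], [0, -0.0283, -0.325, -0.1, 0, 0, 0], [0, -0.0283, -0.325, -0.07, 0, 0, 0], [0, -0.0283, -0.325, -0.06, 0, 0, 0], [0, -0.0283, -0.325, -0.06, 0, 0, 0], [0, -0.0283, -0.325, -0.06, 0, 0, 0], [0, -0.0283, -0.325, -0.06, 0, 0, 0]]

```text
clock: 17.85
tool_pos: [0.6594, 0.0775, 0.0981]
orientation: [-179.9, -0.1, -8.0]
force: [0.2, -0.4, -0.5]
opening: 0.0165
gripper_force: 30.0
```

```bash
python3 - <<'E'
from case import *
s=snap("wrist"); o=ctrl.get_obs(); p=o["tool_pos"]; Rt=Ro.from_euler('xyz',o["orientation"],degrees=True); print(p,o["orientation"],o["gripper_force"])
for z in(.0,.01,.026): print(z,"axis",proj(s,p+Rt.apply([0,0,z])).round(1))
print("hole a",proj(s,[.6578,.0763,.06]))
case(s)
hsv=cv2.cvtColor(s["image"],cv2.COLOR_RGB2HSV)
for r in range(202,246,3): print(r," ".join("%d/%d/%d"%tuple(hsv[r,c]) for c in range(256,300,2)))
E
```

```text
[0.65921597 0.07750313 0.09787998] [-1.79948459e+02 -9.60761639e-02 -7.96886957e+00] 29.99222479906166
0.0 axis [275.5 236.8]
0.01 axis [275.5 231.2]
0.026 axis [275.7 223.3]
hole a [277.50239335 219.62034265]
cover [  243   126   210   143 13257] ((0.6397961378097534, 0.01486300677061081), (0.11921656876802444, 0.14982524514198303), 15.036075592041016)
[409 136  14  14 148] [415.5 142.7] [ 0.7044 -0.0355  0.06  ] rect [ 0.7043 -0.0356] [0.0101 0.0097]
[339 191  12  20 145] [344.5 200.3] [0.6665 0.0215 0.06  ] rect [0.6665 0.0216] [0.016 0.006]
[263 205  30  41 877] [277.5 224. ] [0.6541 0.0768 0.06  ] rect [0.6529 0.077 ] [0.0235 0.0346]
[ 293  210  133   56 2849] [362.2 239.7] [0.6306 0.0093 0.06  ] rect [0.6351 0.006 ] [0.1164 0.0401]
[417 228  30  36 691] [431.6 243. ] [ 0.6191 -0.049   0.06  ] rect [ 0.6187 -0.0479] [0.0241 0.0309]
202 73/110/97 73/113/97 73/112/98 74/114/94 73/113/95 73/114/96 73/113/97 73/112/98 73/113/97 73/113/97 73/110/97 72/112/96 73/112/96 73/112/98 72/111/99 73/112/96 72/110/97 73/113/97 72/108/97 73/110/97 73/113/97 72/113/97
205 73/112/98 73/113/97 73/
[... 2449 characters left out ...]
/211
238 16/77/96 30/52/89 71/102/173 73/108/192 73/102/212 73/102/211 67/72/142 20/70/98 18/119/109 18/152/111 18/155/112 18/149/113 18/145/109 18/132/110 26/59/100 71/93/181 73/104/210 73/105/209 73/107/197 73/108/186 73/108/186 73/105/197
241 19/48/91 15/20/25 75/23/22 73/100/79 72/105/199 65/83/175 22/135/108 19/161/109 18/163/111 18/165/113 18/162/115 18/163/114 18/163/111 18/164/109 19/160/110 27/107/110 61/77/162 72/103/200 72/104/93 60/23/22 73/56/32 64/57/108
244 24/35/73 150/13/20 45/26/20 65/77/56 53/77/135 20/147/106 19/159/109 18/161/111 19/163/111 19/166/114 18/159/117 18/160/116 18/160/113 18/159/112 18/161/111 19/162/107 21/145/102 63/82/162 71/106/87 0/0/20 45/24/21 26/36/56
```

Emit:
jog_arm:
  plan:
    - [[0, -0.001, 0.0007, 0.008, 0, 0, 0], [0, -0.001, 0.0007, 0.016, 0, 0, 0], [0, -0.001, 0.0007, 0.022, 0, 0, 0], [0, -0.001, 0.0007, 0.027, 0, 0, 0], [0, -0.001, 0.0007, 0.027, 0, 0, 0], [0, -0.001, 0.0007, 0.027, 0, 0, 0]]

```text
clock: 18.65
tool_pos: [0.6577, 0.0768, 0.0698]
orientation: [-180.0, -0.0, -8.0]
force: [-0.3, 0.6, 0.2]
opening: 0.0164
gripper_force: 30.0
```

Emit:
jog_arm:
  plan:
    - [[0, 0, 0, 0.008, 0, 0, 0], [0, 0, 0, 0.011, 0, 0, 0], [0, 0, 0, 0.011, 0, 0, 0], [0.2, 0, 0, 0.011, 0, 0, 0], [0.35, 0, 0, 0.011, 0, 0, 0], [0.5, 0, 0, 0.011, 0, 0, 0], [0.5, 0, 0, 0.011, 0, 0, 0], [0.5, 0, 0, -0.04, 0, 0, 0], [0.5, 0, 0, -0.1, 0, 0, 0], [0.5, -0.03, 0.02, -0.14, 0, 0, 0], [0.5, -0.06, 0.05, -0.16, 0, 0, 0], [0.5, -0.085, 0.077, -0.16, 0, 0, 0], [0.5, -0.085, 0.077, -0.16, 0, 0, 0], [0.5, -0.085, 0.077, -0.16, 0, 0, 0], [0.5, -0.085, 0.077, -0.16, 0, 0, 0]]

```text
clock: 20.52
tool_pos: [0.5632, 0.0127, 0.2292]
orientation: [180.0, 0.0, -8.0]
force: [-0.0, -0.2, -0.3]
opening: 0.0439
gripper_force: 0.0
```

```bash
python3 - <<'E'
from brass import *
o=ctrl.get_obs(); print(o["clock"],o["tool_pos"],o["orientation"],o["opening"])
s=snap("wrist","w4"); case(s); brass(s,.084,(.62,-.0486)); brass(s,.084,(.6578,.0763))
for n in("scene","top"):
    t=snap(n); brass(t,.075,(.62,-.0486),14); brass(t,.075,(.6578,.0763),14)
# wing: dark bar
hsv=cv2.cvtColor(s["image"],cv2.COLOR_RGB2HSV); c=proj(s,[.639,.014,.08]).astype(int); print("wing px",c)
m=cv2.inRange(hsv,(0,0,0),(180,255,50)); q=np.zeros_like(m); cv2.circle(q,tuple(map(int,c)),28,255,-1); m&=q
nn,l,st,ce=cv2.connectedComponentsWithStats(m)
for i in range(1,nn):
    if st[i,4]>40:
        cc=max(cv2.findContours((l==i).astype(np.uint8),0,1)[0],key=cv2.contourArea)
        r=cv2.minAreaRect(np.array([hit(s,u,v,.085)[:2]*1000 for u,v in cc[:,0,:]],np.float32)); print("dark",st[i],ce[i],r)
x,y=c
for r in range(y-24,y+26,2): print(r," ".join("%3d"%v for v in hsv[r,x-26:x+28:2,2]))
E
```

```text
20.525 [0.56316533 0.01272115 0.22923815] [ 1.79982308e+02  3.05686010e-02 -7.95624231e+00] 0.04387646479408188
cover [  187    41   156   148 11340] ((0.6388002634048462, 0.013639941811561584), (0.11913315951824188, 0.149119034409523), 15.709237098693848)
[298  48   8  10  66] [301.5  52.1] [ 0.7046 -0.0353  0.06  ] rect [ 0.7042 -0.0353] [0.0077 0.0092]
[ 249   88   35   62 1101] [265.8 118.7] [0.6394 0.0142 0.06  ] rect [0.6388 0.0143] [0.0391 0.0662]
[197  99  24  23 435] [208.9 110.1] [0.6583 0.0779 0.06  ] rect [0.6584 0.0784] [0.0268 0.0247]
[311 118  23  22 396] [321.8 128.4] [ 0.6195 -0.0492  0.06  ] rect [ 0.6193 -0.0495] [0.0259 0.0243]
[231 176   8   8  51] [234.4 179.7] [0.5732 0.0633 0.06  ] rect [0.5734 0.0631] [0.0087 0.0088]
brass [316 122  16  16 207] [323.5 129.3] [[0.6193, -0.0489, 0.075], [0.6199, -0.0476, 0.084]]
brass [198 102  19  16 230] [206.9 110. ] [[0.6581, 0.0768, 0.075], [0.6576, 0.0748, 0.084]]
brass [301 201   8  10  65] [304.6 205.9] [[0.6256, -0.0381, 0.066], [0.619, -0.0468, 0.075]]
brass [285 171   7   9  53] [288.3 175. ] [[0.6641, 0.0891, 0.066]
[... 2643 characters left out ...]
 109 103 102 102 103 105 109
133 166 106 102 102 103 104 103 104 104 120 150 159 162 164 166 175 168 161 148 154 153 150 117 114 146 153 178
135 200 125 102 102 102 103 104 104 105 104 113 121 137 148 165 234 214 198 209 215 211 210 198 200 211 213 212
137 129 107 102 103 102 103 103 104 104 106 106 105 105 107 109 126 136 203 244 196 142 133 138 180 186 166 131
139 101 102 103 101 102 103 105 104 104 105 105 104 105 105 105 103 109 178 210 144 104 105 103 104 105 104 103
141 102 101 102 102 102 102 103 103 101 103 104 104 103 105 104 105 105 142 208 183 110 103 104 103 104 104 104
143 142 105 101 101 101 101 103 102 102 102 102 103 103 103 109 155 163 156 198 223 169 161 163 145 118 135 160
```

Both pins sit at seated height in all three views. The wing points along 78° and the marks along 15.7°. Now I approach the wing.

Emit:
jog_arm:
  plan:
    - [[0.5, 0.03, -0.006, 0, 0, 0, -10], [0.5, 0.06, -0.012, 0, 0, 0, -20], [0.5, 0.075, -0.012, 0, 0, 0, -30], [0.5, 0.075, -0.012, 0.02, 0, 0, -40], [0.5, 0.075, -0.012, 0.04, 0, 0, -50], [0.5, 0.075, -0.012, 0.06, 0, 0, -60], [0.5, 0.075, -0.012, 0.08, 0, 0, -70], [0.5, 0.075, -0.012, 0.1, 0, 0, -80], [0.5, 0.075, -0.012, 0.12, 0, 0, -86], [0.5, 0.075, -0.012, 0.145, 0, 0, -86], [0.5, 0.075, -0.012, 0.16, 0, 0, -86], [0.5, 0.075, -0.012, 0.16, 0, 0, -86], [0.5, 0.075, -0.012, 0.16, 0, 0, -86], [0.5, 0.075, -0.012, 0.16, 0, 0, -86]]

```text
clock: 22.42
tool_pos: [0.6393, 0.0139, 0.0707]
orientation: [179.9, -0.0, 78.0]
force: [0.6, -0.2, -1.0]
opening: 0.0438
gripper_force: 0.0
```

```bash
python3 - <<'E'
from case import *
o=ctrl.get_obs(); print(o["clock"],o["tool_pos"],o["orientation"],o["joint_pos"].round(1),o["force"]); p=o["tool_pos"]
s=snap("wrist","w5"); hsv=cv2.cvtColor(s["image"],cv2.COLOR_RGB2HSV)
print("wing top px",proj(s,[.639,.0145,.085]))
c=np.array([275,235]); g=hsv[:,:,2]
for r in range(190,262,4): print(r," ".join("%3d"%v for v in g[r,205:347:5]))
E
```

```text
22.425 [0.63931557 0.01394602 0.07074699] [ 1.79910499e+02 -4.07685104e-02  7.80347123e+01] [ 18.7  23.2 -13.4   0.  -53.3 149.3] [ 0.62043819 -0.15048773 -0.9791001 ]
wing top px [275.44368471 242.42559418]
190 147 146 148 151 150 149 149 186 150 150 149 151 151 150 150 148 149 148 147 147 149 146 147 144 144 144 144 142 144
194 147 145 148 149 150 149 149 149 149 148 149 151 151 151 151 149 149 149 149 149 148 144 145 143 142 144 142 144 142
198 148 145 148 149 149 147 146 149 149 149 148 150 149 150 151 150 149 150 149 150 145 144 145 144 144 144 146 144 144
202 146 145 148 149 149 150 146 148 151 148 149 151 148 152 150 151 150 147 146 147 146 145 145 147 146 145 145 144 145
206 148 146 144 148 148 147 149 148 151 148 149 149 162 186 204 185 162 147 147 147 146 146 189 241 144 144 144 145 144
210 148 146 144 148 150 149 151 150 150 149 149 185 222  39  25  28 219 201 146 147 157 244 250 235 145 144 143 145 142
214 147 148 147 148 148 148 148 151 152 151 185 222 222  26  25  23 209 224 204 148 251 249 171 145 141 140 140 142 143
218 145 149 149 148 147 149 150 151 152 150 220 221 
[... 567 characters left out ...]
 148 151 131 144 149 167 222 221 218  33 250  35 210 222 222 195 146 148 134 126 143 143 145 144 142
242 145 170 184 185 186 180  32 140 246 164 221 222 216  31 250  34 209 222 221 152 144 145  91  36 184 185 184 184 158
246 146 185 186 185 186 149  32 214 243 157 168 219 216  33 251  34 210 221 191 145 145 145  73  33 169 186 185 185 180
250 156 186 187 186 185  74  31 124 147 149 149 195 217  31 251  32 212 206 147 145 144 144  64  31 112 186 184 184 183
254 183 186 187 189 175  35  29  95 147 149 147 146 148  32 251  31 147 147 146 147 145 142  60  31  52 177 188 184 183
258 186 187 186 196 177  32  29  88 147 147 144 144 144  33 251  31 144 146 147 149 145 143  54  28  33 183 193 183 182
```

Emit:
jog_arm:
  plan:
    - [[0.5, 0, 0, 0.005, 0, 0, 0], [0.5, 0, 0, 0.008, 0, 0, 0], [0.5, 0, 0, 0.008, 0, 0, 0]]

```text
clock: 22.85
tool_pos: [0.6383, 0.0137, 0.0612]
orientation: [-180.0, 0.0, 78.0]
force: [-0.2, -1.1, 0.0]
opening: 0.0439
gripper_force: 0.0
```

Emit:
jog_arm:
  plan:
    - [[0.5, 0, 0, 0.004, 0, 0, 0], [0.5, 0, 0, 0.008, 0, 0, 0], [0.5, 0, 0, 0.008, 0, 0, 0]]

```text
clock: 23.22
tool_pos: [0.6383, 0.0137, 0.0531]
orientation: [-180.0, 0.0, 78.0]
force: [-0.6, 0.4, 1.1]
opening: 0.0441
gripper_force: 0.0
```

Emit:
jog_arm:
  plan:
    - [[0.5, 0.001, 0.0005, 0.003, 0, 0, 0], [0.5, 0.001, 0.0005, 0.005, 0, 0, 0], [0.5, 0.001, 0.0005, 0.005, 0, 0, 0], [0.25, 0.001, 0.0005, 0.005, 0, 0, 0], [0, 0.001, 0.0005, 0.005, 0, 0, 0], [0, 0.001, 0.0005, 0.005, 0, 0, 0], [0, 0.001, 0.0005, 0.005, 0, 0, 0], [0, 0.001, 0.0005, 0.005, 0, 0, 0]]

```text
clock: 24.22
tool_pos: [0.6385, 0.0147, 0.0487]
orientation: [-179.9, 0.0, 78.0]
force: [-4.5, 2.9, 3.3]
opening: 0.0107
gripper_force: 30.0
```

Emit:
jog_arm:
  plan:
    - [[0, 0, 0, -0.001, 0, 0, 8], [0, 0, 0, -0.001, 0, 0, 16], [0, 0, 0, -0.001, 0, 0, 24], [0, 0, 0, -0.001, 0, 0, 32], [0, 0, 0, -0.001, 0, 0, 40], [0, 0, 0, -0.001, 0, 0, 48], [0, 0, 0, -0.001, 0, 0, 56], [0, 0, 0, -0.001, 0, 0, 62.3], [0, 0, 0, -0.001, 0, 0, 62.3], [0, 0, 0, -0.001, 0, 0, 62.3], [0, 0, 0, -0.001, 0, 0, 62.3]]

```text
clock: 25.6
tool_pos: [0.6382, 0.0149, 0.0488]
orientation: [-180.0, 0.1, 15.9]
force: [-4.1, 4.6, -3.3]
opening: 0.0107
gripper_force: 30.0
```

```bash
python3 - <<'E'
from case import *
o=ctrl.get_obs(); print(o["tool_pos"],o["orientation"],o["force"],o["moment"],o["opening"]); s=snap("wrist","w6")
g=cv2.cvtColor(s["image"],cv2.COLOR_RGB2HSV)
for r in range(196,262,3): print(r," ".join("%3d"%v for v in g[r,255:299:2,2]))
# mark ahead
m=cv2.inRange(g,(0,0,195),(180,70,255))
nn,l,st,ce=cv2.connectedComponentsWithStats(m)
for i in range(1,nn):
    if 60<st[i,4]<3000 and 200<ce[i][0]<350 and ce[i][1]<260:
        ys,xs=np.nonzero(l==i); P=np.array([hit(s,u,v,.0602)[:2] for u,v in zip(xs,ys)]); d=np.linalg.svd(P-P.mean(0))[2][0]
        print(st[i],ce[i].round(1),P.mean(0).round(4),np.degrees(np.arctan2(d[1],d[0]))%180)
E
```

```text
[0.63815518 0.01490109 0.04876653] [-1.79950784e+02  1.14480212e-01  1.58709676e+01] [-4.12935259  4.5888187  -3.25363554] [ 1.30673902  1.43740041 -0.01718526] 0.0107285572394978
196 150 148 148 147 146 147 148 147 148 178 248 251 250 193 146 146 147 147 147 148 147 148
199 149 148 148 147 147 147 149 149 147 179 249 251 250 195 148 148 149 148 147 147 147 147
202 150 150 148 147 147 147 150 148 148 178 249 252 250 195 149 149 149 147 145 145 146 145
205 150 150 150 148 148 147 147 147 148 178 250 252 251 196 150 150 150 149 146 145 143 145
208 150 150 148 147 147 147 147 147 148 180 250 252 251 195 150 150 149 148 147 147 146 146
211 148 148 147 147 145 146 146 146 148 154 187 191 188 156 148 149 149 149 150 148 148 147
214 147 146 145 145 146 144 146 146 148 147 149 148 146 145 148 148 147 151 149 150 149 148
217 151 148 147 147 146 149 152 160 167 180 191 200 194 179 165 158 153 149 149 149 149 148
220 149 150 147 157 192 216 223 208 161 114  95  93  94 122 172 209 223 217 185 154 147 146
223 149 159 193 220 226 226 218 101  25  26  26  24  25  24  27 117 220 226 226 218 188 155

[... 760 characters left out ...]
 34  29  30  32  92 247 251 237  71  31  30  30  32  33  63 163 188
253 188 176 153  60  32  33  29  31  32  92 247 251 237  69  32  29  29  33  35  48 142 174
256 192 180 143  46  33  33  30  30  34  91 246 251 232  52  33  28  27  32  32  41 128 178
259 193 185 140  38  33  34  28  30  33  91 246 251 232  52  32  28  28  31  33  35 117 182
[ 252    0  141   47 2221] [312.9  20.9] [0.7663 0.0301] 92.34181995763583
[313   0  19   7 100] [322.    2.6] [0.776  0.0283] 105.11781528712022
[274 188   8  23 170] [277.3 199.3] [0.6667 0.0215] 17.01082258501677
[249 217  57  24 562] [276.8 230.6] [0.6467 0.0161] 106.05129012391158
[274 235   6  41 241] [276.5 255.1] [0.63   0.0116] 15.77396960151998
```

The wing's white line is now parallel to and in line with the mark ahead of it, within a few tenths of a degree, and the cover is still up. Now I press down, still gripping.

Emit:
jog_arm:
  plan:
    - [[0, 0, 0, 0.002, 0, 0, 0], [0, 0, 0, 0.004, 0, 0, 0], [0, 0, 0, 0.006, 0, 0, 0], [0, 0, 0, 0.006, 0, 0, 0], [0, 0, 0, 0.006, 0, 0, 0]]

```text
clock: 26.28
tool_pos: [0.6383, 0.0149, 0.0443]
orientation: [-180.0, 0.1, 15.9]
force: [-8.4, 4.1, 8.2]
opening: 0.0107
gripper_force: 30.0
```

Emit:
jog_arm:
  plan:
    - [[0, 0, 0, 0.001, 0, 0, 0], [0, 0, 0, 0.002, 0, 0, 0], [0, 0, 0, 0.002, 0, 0, 0], [0, 0, 0, 0.002, 0, 0, 0]]

```text
clock: 26.78
tool_pos: [0.6384, 0.0149, 0.0436]
orientation: [-180.0, 0.0, 15.9]
force: [-11.1, 5.0, 16.4]
opening: 0.0108
gripper_force: 30.0
```

Emit:
jog_arm:
  plan:
    - [[0, 0, 0, 0.001, 0, 0, 0], [0, 0, 0, 0.002, 0, 0, 0], [0, 0, 0, 0.002, 0, 0, 0], [0, 0, 0, 0.002, 0, 0, 0], [0, 0, 0, 0.002, 0, 0, 0]]

```text
clock: 27.4
tool_pos: [0.6385, 0.0149, 0.0434]
orientation: [180.0, -0.0, 16.0]
force: [-17.4, 6.5, 28.5]
opening: 0.0109
gripper_force: 30.0
```

```bash
python3 - <<'E'
from case import *
o=ctrl.get_obs(); print(o["clock"],o["tool_pos"],o["orientation"],o["force"],o["opening"])
s=snap("wrist","w7"); hsv=cv2.cvtColor(s["image"],cv2.COLOR_RGB2HSV); old=cv2.imread("pics/w6.png")[:,:,::-1]
from numpy import *
def corn(im,z,s):
    # far cover dark screw + mark end rows
    h=cv2.cvtColor(np.ascontiguousarray(im),cv2.COLOR_RGB2HSV); m=cv2.inRange(h,(0,0,195),(180,70,255)); nn,l,st,ce=cv2.connectedComponentsWithStats(m)
    return [(st[i].tolist(),ce[i].round(2).tolist()) for i in range(1,nn) if 60<st[i,4]<800 and 200<ce[i][0]<350 and 150<ce[i][1]<262]
print(corn(old,0,0)); print(corn(s["image"],0,0))
for z,tz in((.06,.0488),(.055,o["tool_pos"][2]),(.06,o["tool_pos"][2])):
    # project mark for tool at height tz
    X=array([.6667,.0215,z+(o["tool_pos"][2]-tz)]); print(z,tz,proj(s,X))
E
```

```text
27.4 [0.63853998 0.01490661 0.04339008] [ 1.79989419e+02 -1.25050928e-02  1.59558792e+01] [-17.3597526    6.52311417  28.52027176] 0.010904739517413563
[([274, 188, 8, 23, 170], [277.25, 199.33]), ([249, 217, 57, 24, 562], [276.84, 230.62]), ([274, 235, 6, 41, 241], [276.51, 255.08])]
[([273, 189, 9, 23, 191], [276.75, 199.76]), ([274, 236, 6, 40, 237], [276.51, 255.42])]
0.06 0.0488 [277.25036662 199.7643944 ]
0.055 0.043390081742085564 [277.25052261 199.94949719]
0.06 0.043390081742085564 [277.25248105 202.27381161]
```

```bash
python3 -c "
from plant import ctrl
print(ctrl.close_job())"
```

```text
the job is handed in; nothing more can be done
None
```

The job is handed in: both pins stand in the cover's holes, the wing line matches the white marks to within a few tenths of a degree, and the cover was held fully down at about 28 N, at 27 s on the robot's clock. The first grip on a pin slipped off, but the pin dropped back into the block and the second try held. I never aimed the arm at the pot, tape measure or gouge, though I did not check them at the end.

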